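Tighten the hook rail's wing screw with fingertip strokes

ROBOT

A 6-joint arm with a two-finger parallel gripper is mounted at the origin on the work surface. World frame = base frame: x ahead of the robot, y to its left, z up, the work surface at z = 0. Lengths are in m, angles in degrees, forces in N, time in s.
With the tool pointing down it reaches from about 0.25 to 0.8 m from the base axis. Payload 3.9 kg.
Tool frame: the origin (TCP) lies at the centre of the arm's flange, where the gripper is bolted on; the fingertips stand 173 mm ahead of it and the grasp point (between the pads) lies ahead of it (robot.grip_point_offset is the z of the grasp point in the tool frame, in m); z points along the fingers, y is the direction in which the jaws open and shut (so a half turn about z gives the same grasp; the last joint's range is limited). The gripper opens to 85 mm and grips with 20 to 120 N. Pads are 22 mm wide; open, the fingers measure 114 mm over their backs; the gripper's body (76 mm by 85 mm) begins 54 mm behind the grasp point. The pads swing forward as they close: fully open they stand 13 mm farther back than shut.
Start: joints at [-69.844, 14.897, -7.913, 67.191, 0, 90], TCP at [0.181, -0.493, 0.405] pointing down, gripper open.
Joint ranges: [-159.42, 159.42], [-47.68, 98.78], [-73.54, 78.23], [-108.79, 121.32], [-90, 84.71], [-180, 180]. Speed limits (degrees/s): [147.25, 147.25, 180, 180, 180, 180].

INTERFACE

Orientations are given as [roll, pitch, yaw] about the fixed x, y, z axes, in that order (R = Rz(yaw) Ry(pitch) Rx(roll)).
In Python, from cell import robot gives the robot as it stands.
- The arm moves only by the tool apply_moves, never from a script. Its argument "series" is one flat list of numbers, 5 for each row, row after row: the shift along the world's x, y, z in mm, then the turn about the world's z in rad, then the gripper command: -1 is fully open, 1 is shut, values between are in proportion. In form: [dx, dy, dz, roll, jaw, dx, dy, dz, roll, jaw, ...]. A call has exactly 5 rows; each row is the pose to reach, as a shift and turn from the pose commanded when the call began; what a row does not reach only later rows make up. A row lasts 1/8 s, in which the tool goes at most 62.5 mm and 10.7 degrees, less where a joint would pass 70% of its speed; a pose out of reach is approached as far as the arm can. A call with a gripper value outside its range is refused whole. The fingers move at their own pace and stop on an object; "squeeze" is the grip in N (left out, the last holds). Time passes only in rows, so rows that repeat a pose let the fingers close, or fill a call up. It gives the time, the measured TCP pose, the force and the opening at its end, in the units of the state.
- robot.read_state(): the state, without advancing time (a new reading comes with each control period).
- robot.grab_frame(name): name is "scene" or "top" or "wrist"; returns a dict with "image" (480x640x3 uint8, red, green, blue), "intrinsics" (3x3 intrinsics, pixels), "pose" (4x4, takes a point from camera to world coordinates). Camera axes: x right, y up, looking along -z (the intrinsics and any distortion apply to the point x, -y, -z); pixel columns grow to the right and rows downward; lengths in m; the calibration is good to about 2 mm. The wrist camera is an equidistant fisheye: a pixel r from the principal point sees the ray r / f radians off the axis. A picture is of the moment at which its call begins. There is no depth.
- robot.finish_job(): hands the job in, once; it reports no verdict.
The state is a dict: "t": time; "joint_positions": joint angles; "joint_vel": joint speeds; "tau": joint torques, N m; "ee_pos": TCP position; "tool_rot": TCP orientation; "contact_force": force on the tool from outside, world axes, zero at the start; "ft_torque": the same for the moment, N m; "finger_gap": finger opening in m.
Only numpy, scipy, OpenCV 4.12 (cv2) and the standard library are available. Lean on these libraries where they do the work, as an engineer would, in place of code of your own. Each camera call takes 0.05 s, during which the arm holds its last target.

TASK

The hook rail over the ledge is loose: the two-winged screw on one of its feet has come undone by half a turn to a full turn. Push its wings round clockwise (seen from above) with the fingertips, in as many strokes as it needs, until it stops fully tight with its wings in line with the rail, pushing lightly, never pinching or forcing it. Leave the bottle, the case and the mug standing where they are, and finish with the hand clear of everything.

Things in the scene. Friction and masses are not known exactly. Their poses are not given: they have to be found in the camera images.
- wing_screw (a joint): turn of the wing screw about its vertical axis, rad: 0 is fully tight at a stop (wings in line with the rail), negative is loose; grows as it turns clockwise seen from above. Starts between -5.8 and -3.6, stays where it is left, neither rises nor sinks. Turning takes about 0.06 N m, 2 to 3 N on a wing.
- wing_center (a point): point on the steel wing screw's axis, half-way up its wings, 24 mm above the foot plate; turns with the screw: y axis along the two wings, z up. Each wing: plate 6 mm thick reaching 34 mm from the axis, from 12 mm below to 12 mm above this point (look-only ear to 15 mm). Hub between them: 12.5 mm radius, top 2 mm below this point, with a 5 mm radius stub to 3 mm above it.
- wing_seat: fixed steel washer, 32 mm across, under the wing screw; origin on the screw's axis at the foot plate's top face, 98 mm above the table; x level, away from the robot towards the rail; y along the rail; z up. A fixed steel stud, 10 mm diameter, stands 42 mm to +x of the axis, 42 mm high above the plate: no room for a finger between it and the wings.
- ledge: white block ledge, 190 mm deep (x, away from robot), 790 long (y), 90 high, origin under its centre, with the steel hook rail: feet 200 mm either side of the middle, one with the wing screw, one with a plain hexagon bolt; 14 mm posts at x +70, y +-228 mm, rail at x +70, 355 mm above the table; a red scoop and a steel spoon hang from it.
- bottle_mid (a point): clear bottle with white cap, 54 mm diameter, 115 mm tall, standing on the ledge; point at its centre, half-way up; z axis up
- case_mid (a point): turquoise rounded pacifier case, 65 mm diameter, 50 mm tall, standing on the ledge; point at its centre, half-way up; z axis up
- mug_mid (a point): squat white ceramic mug, 72 mm diameter, 65 mm tall, handle on its +y side, standing on the ledge; point at its centre, half-way up; z axis up
There are look-alikes about, which are no part of the job. Leave any purple or yellow look-alike of the part that bears bottle_mid alone. Leave any green look-alike of the part that bears case_mid alone.

How it is judged:
By the outcome, as a careful person would: the job done as asked, in the order asked, and still so for the second after the job is handed in, with the robot touching nothing.
It also fails if it takes over 54 s, if anything falls off the work surface, if the arm or the gripper's body presses on something with over 40 N, if the wrist force passes 120 N, or if a joint passes its speed limit or range.

## Working session

There is one attempt and no reset: what is moved stays moved. The work goes in short steps, Python scripts to look and compute and a tool call to move; the robot and the scene stay as the last step left them, time stands still between calls to the robot, and variables do not carry over. Pictures are saved under pics/ and viewed, and the job is handed in when it is done.

Besides the shell and the picture viewer there is one more tool, called after "Emit:" by a JSON object that holds its "method" and its "body", one argument or row to a line. apply_moves: Moves the arm, as the interface text tells. Its arguments: {"type":"object","properties":{"series":{"type":"array"},"squeeze":{"type":"number"}},"required":["series"]}

```bash
ls; mkdir -p pics; python3 - <<'E'
from cell import robot
import cv2
s=robot.read_state()
print({k:s[k] for k in('t','ee_pos','tool_rot','contact_force','finger_gap')},robot.grip_point_offset)
for n in('scene','top','wrist'):
    f=robot.grab_frame(n); cv2.imwrite(f'pics/{n}0.png',f['image'][:,:,::-1]); print(n,f['intrinsics'],f['pose'],[k for k in f])
E
```

```text
pics
{'t': 0.0, 'ee_pos': array([ 0.18079822, -0.4925145 ,  0.4038657 ]), 'tool_rot': array([-1.79887496e+02,  1.55607671e-04,  2.01575932e+01]), 'contact_force': array([-0.01190398,  0.64834226, -0.29230133]), 'finger_gap': 0.0855769098015862} 0.1547
scene [[573.51627778   0.         323.53321662]
 [  0.         573.51627778 242.93380856]
 [  0.           0.           1.        ]] [[ 0.09318474 -0.74008203  0.66602943  1.24076455]
 [ 0.99545849  0.05617262 -0.07685726 -0.0444525 ]
 [ 0.01946806  0.67016657  0.74195536  0.79801798]
 [ 0.          0.          0.          1.        ]] ['image', 'intrinsics', 'pose']
top [[481.63497913   0.         314.6577118 ]
 [  0.         481.63497913 232.84085611]
 [  0.           0.           1.        ]] [[ 0.00554732  0.99029624 -0.13886176  0.4954505 ]
 [-0.9999723   0.00618276  0.00414509  0.01805413]
 [ 0.00496342  0.13883492  0.9903031   0.87181004]
 [ 0.          0.          0.          1.        ]] ['image', 'intrinsics', 'pose']
wrist [[371.64829954   0.         315.48700573]
 [  0.         371.64829954 231.96035593]
 [  0.           0.           1.        ]] [[ 3.43433702e-01  9.02429339e-01  2.60143383e-01  2.47672514e-01]
 [-9.39176619e-01  3.30218642e-01  9.43553197e-02 -4.69456658e-01]
 [-7.55185899e-04 -2.76725380e-01  9.60948747e-01  3.71767414e-01]
 [ 0.00000000e+00  0.00000000e+00  0.00000000e+00  1.00000000e+00]] ['image', 'intrinsics', 'pose']
```

View pics/scene0.png

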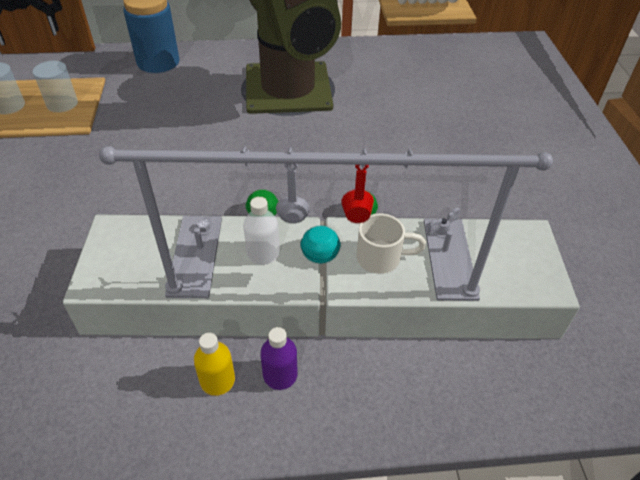

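View pics/top0.png

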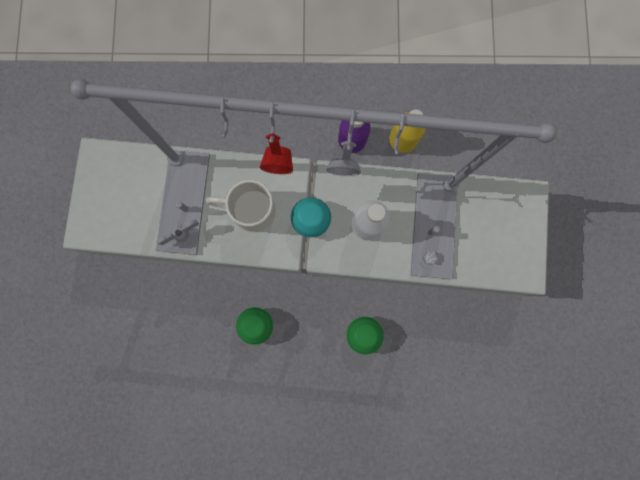

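View pics/wrist0.png

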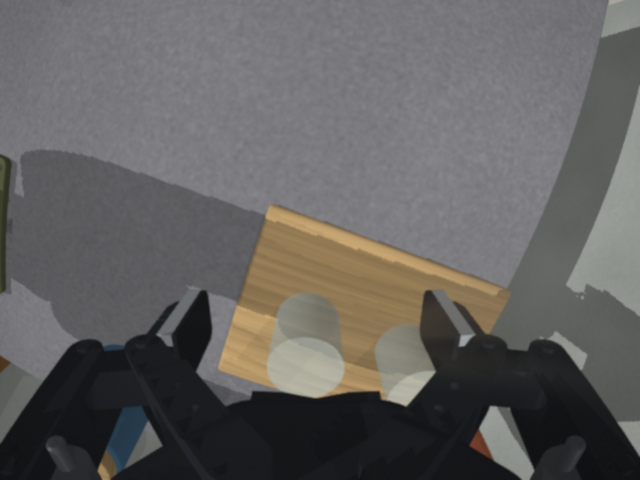

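The top view shows a winged part at about (179,233) on the left (+y) foot and a hexagon bolt at about (431,257) on the right foot. I'll enlarge both to confirm.

```bash
cat > h.py <<'E'
import numpy as np,cv2
def ray(f,u,v):
    K=f['intrinsics'];P=f['pose']
    d=np.array([(u-K[0,2])/K[0,0],-(v-K[1,2])/K[1,1],-1.]);return P[:3,3],P[:3,:3]@d
def onz(f,u,v,z):
    o,d=ray(f,u,v);return o+d*(z-o[2])/d[2]
def proj(f,p):
    P=f['pose'];K=f['intrinsics'];q=P[:3,:3].T@(np.array(p)-P[:3,3]);return K[0,0]*q[0]/-q[2]+K[0,2],K[1,1]*-q[1]/-q[2]+K[1,2]
def projw(f,p):
    P=f['pose'];K=f['intrinsics'];q=P[:3,:3].T@(np.array(p)-P[:3,3]);x,y,z=q[0],-q[1],-q[2]
    r=np.hypot(x,y);th=np.arctan2(r,z);return K[0,0]*th*x/r+K[0,2],K[1,1]*th*y/r+K[1,2]
E
python3 - <<'E'
import cv2,numpy as np
t=cv2.imread('pics/top0.png');s=cv2.imread('pics/scene0.png')
a=cv2.resize(t[140:270,140:240],None,fx=4,fy=4,interpolation=2)
b=cv2.resize(s[200:310,410:510],None,fx=4,fy=4,interpolation=2)
b=cv2.copyMakeBorder(b,0,a.shape[0]-b.shape[0],0,0,0)
cv2.imwrite('pics/c0.png',np.hstack([a,b]))
E
python3 - <<'E'
from h import *
from cell import robot
f=robot.grab_frame('top')
for n,u,v,z in[('screw',179,233,.122),('bolt',431,257,.11),('railL',80,89,.355),('railR',547,133,.355),('cornerFL',65,248,.09),('cornerFR',546,292,.09),('BL',81,140,.09),('BR',549,180,.09)]: print(n,onz(f,u,v,z).round(4))
E
```

```text
screw [0.599  0.2279 0.122 ]
bolt [ 0.5647 -0.1701  0.11  ]
railL [0.7301 0.2815 0.355 ]
railR [ 0.6823 -0.2434  0.355 ]
cornerFL [0.5776 0.421  0.09  ]
cornerFR [ 0.5109 -0.3594  0.09  ]
BL [0.7602 0.4083 0.09  ]
BR [ 0.6966 -0.3758  0.09  ]
```

View pics/c0.png

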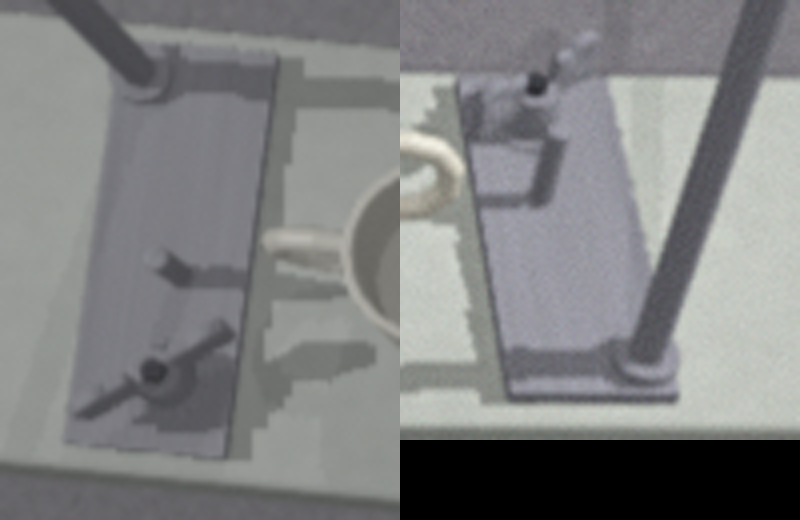

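Wing screw: it is the part on the +y foot, with a stub, two wings and a stud next to it. The part on the -y foot is a hexagon bolt. I'll triangulate the screw and get the wing angle.

```bash
python3 - <<'E'
from h import *
from cell import robot
f=robot.grab_frame('top');g=robot.grab_frame('scene')
o1,d1=ray(f,178.7,232.9);o2,d2=ray(g,443.9,220.7)
A=np.stack([d1,-d2],1);x=np.linalg.lstsq(A,o2-o1,rcond=None)[0]
print(o1+d1*x[0],o2+d2*x[1])
print(onz(f,178.7,232.9,.125),onz(g,443.9,220.7,.125))
# stud top (z .140)
print('stud',onz(f,178.6,205,.140))
a=onz(f,160,243,.134);b=onz(f,198,222.3,.134);print(a,b,(a+b)/2,np.degrees(np.arctan2(*(b-a)[[1,0]])))
E
```

```text
[0.59923563 0.2284855  0.12148022] [0.59930897 0.229128   0.12167056]
[0.59874878 0.22749837 0.125     ] [0.60246665 0.22778125 0.125     ]
stud [0.64017781 0.22539027 0.14      ]
[0.58162412 0.25302699 0.134     ] [0.61427388 0.1958476  0.134     ] [0.597949   0.22443729 0.134     ] -60.273390288732166
```

Emit:
{"method": "apply_moves", "body": {
  "series": [25,45,0,0.1,-1,55,95,0,0.2,-1,80,145,0,0.3,-0.5,110,190,0,0.4,0,140,240,0,0.5,0.4],
  "squeeze": 20
}}

```text
t: 0.92
ee_pos: [0.3216, -0.2515, 0.4049]
tool_rot: [179.9, -0.0, 48.9]
contact_force: [1.8, 0.3, -0.3]
finger_gap: 0.0322
```

```bash
python3 - <<'E'
from cell import robot
s=robot.read_state();print(s)
E
```

```text
{'t': 0.925, 'joint_positions': array([-3.80283612e+01,  3.39742756e+00, -2.21311903e+01,  6.44041000e+01,
        6.88275885e-03,  9.30292031e+01]), 'joint_vel': array([63.95355817, -8.5438844 , -9.3989267 , -1.20364618,  0.08151421,
       17.54797426]), 'tau': array([ -6.52281404, -29.27351475,  24.33658898,   0.58402793,
        -0.11443869,  -0.27520359]), 'ee_pos': array([ 0.32157258, -0.25147405,  0.40488854]), 'tool_rot': array([ 1.79933176e+02, -1.04286562e-02,  4.89424458e+01]), 'contact_force': array([ 1.76354753,  0.31632567, -0.27258411]), 'ft_torque': array([-0.04461004, -0.08834689, -0.0382036 ]), 'finger_gap': 0.03217747445910096}
```

Emit:
{"method": "apply_moves", "body": {
  "series": [28,50,0,0.18,0.4,56,98,0,0.36,0.4,84,146,0,0.54,0.4,112,194,0,0.72,0.4,140,240,0,0.9,0.4]
}}

```text
t: 1.55
ee_pos: [0.4615, -0.011, 0.4049]
tool_rot: [180.0, 0.0, 100.7]
contact_force: [0.8, 0.0, -0.5]
finger_gap: 0.0259
```

Emit:
{"method": "apply_moves", "body": {
  "series": [28,50,0,0.18,0.4,56,98,0,0.36,0.4,84,146,0,0.54,0.4,112,194,0,0.72,0.4,138,240,0,0.9,0.4]
}}

```text
t: 2.17
ee_pos: [0.5997, 0.229, 0.4045]
tool_rot: [-180.0, 0.0, 152.3]
contact_force: [0.5, -1.2, 0.2]
finger_gap: 0.0254
```

Emit:
{"method": "apply_moves", "body": {
  "series": [0,0,0,0.18,0.4,0,0,0,0.36,0.4,0,0,0,0.54,0.4,0,0,0,0.72,0.4,0,0,0,0.9,0.4]
}}

```text
t: 2.8
ee_pos: [0.5989, 0.2272, 0.4045]
tool_rot: [180.0, -0.0, -156.2]
contact_force: [-0.6, -0.9, 0.2]
finger_gap: 0.0255
```

Emit:
{"method": "apply_moves", "body": {
  "series": [0,0,0,0.18,0.4,0,0,0,0.36,0.4,0,0,0,0.54,0.4,0,0,0,0.72,0.4,0,0,0,0.9,0.4]
}}

```text
t: 3.42
ee_pos: [0.5989, 0.2272, 0.4045]
tool_rot: [180.0, -0.0, -104.6]
contact_force: [0.5, -0.1, -0.4]
finger_gap: 0.0256
```

```bash
python3 - <<'E'
from cell import robot
from h import *
s=robot.read_state();print({k:s[k] for k in('t','ee_pos','tool_rot','contact_force','finger_gap','joint_positions')})
f=robot.grab_frame('wrist'); cv2.imwrite('pics/w1.png',f['image'][:,:,::-1]); print(f['pose'].round(3))
for p in[(.5992,.2283,.125),(.641,.2245,.14)]:print(projw(f,p))
f=robot.grab_frame('scene'); cv2.imwrite('pics/s1.png',f['image'][:,:,::-1])
E
```

```text
{'t': 3.425, 'ee_pos': array([0.59888589, 0.22716243, 0.40451469]), 'tool_rot': array([ 1.79983652e+02, -1.43801171e-02, -1.04590496e+02]), 'contact_force': array([ 0.53067266, -0.12255445, -0.42124662]), 'finger_gap': 0.025612500608251612, 'joint_positions': array([ 2.07726758e+01,  2.65639236e+01,  9.82465093e+00,  7.32823820e+01,
       -2.26524142e-03, -5.46368261e+01])}
[[-0.967 -0.243 -0.07   0.582]
 [ 0.253 -0.93  -0.267  0.158]
 [-0.    -0.276  0.961  0.372]
 [ 0.     0.     0.     1.   ]]
(np.float64(317.4283583166594), np.float64(233.85941543755732))
(np.float64(255.34127068540906), np.float64(250.10590714740312))
```

View pics/w1.png

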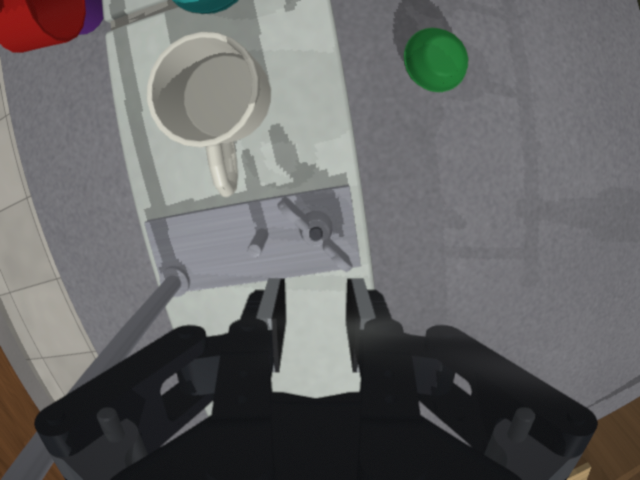

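View pics/s1.png

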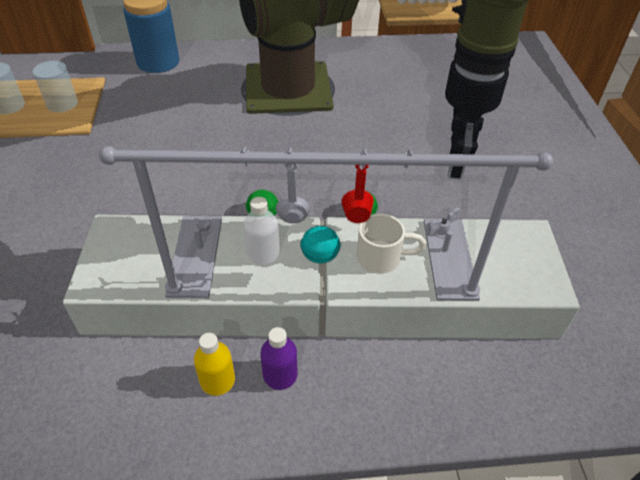

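```bash
cat >> h.py <<'E'
def wray(f,u,v,z):
    K=f['intrinsics'];P=f['pose'];a=(u-K[0,2])/K[0,0];b=(v-K[1,2])/K[1,1];t=np.hypot(a,b)
    d=P[:3,:3]@np.array([np.sin(t)*a/t,-np.sin(t)*b/t,-np.cos(t)]);o=P[:3,3];return o+d*(z-o[2])/d[2]
E
python3 - <<'E'
from cell import robot
from h import *
im=cv2.imread('pics/w1.png');cv2.imwrite('pics/w1c.png',cv2.resize(im[170:350,220:400],None,fx=3.3,fy=3.3,interpolation=2))
f=robot.grab_frame('wrist')
a=wray(f,282,203,.134);b=wray(f,350,268,.134);print(a,b,np.degrees(np.arctan2(*(b-a)[[1,0]])),wray(f,316,233,.125))
a=wray(f,146,220,.098);b=wray(f,350,186,.098);print(np.degrees(np.arctan2(*(b-a)[[1,0]])))
E
```

```text
[0.61558871 0.19938422 0.134     ] [0.58319117 0.25532899 0.134     ] 120.0750732916791 [0.600024   0.22745946 0.125     ]
173.81778803364125
```

View pics/w1c.png

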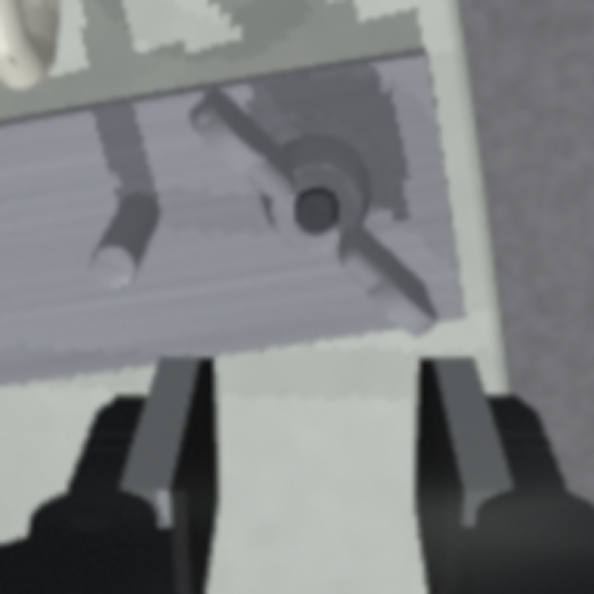

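The wrist view puts the axis at (316,233) px, which is world (0.600, 0.2275). The wings are at 120°, so about 215° clockwise is needed. I'll turn the hand, then straddle the hub and come down.

Emit:
{"method": "apply_moves", "body": {
  "series": [0.5,0.5,0,0.18,0.4,0.5,0.5,0,0.36,0.4,0.5,0.5,-20,0.54,0.4,0.5,0.5,-45,0.6,0.4,0.5,0.5,-60,0.6,0.4]
}}

```text
t: 4.2
ee_pos: [0.5991, 0.2275, 0.3433]
tool_rot: [179.9, -0.0, -70.7]
contact_force: [-0.3, -0.2, -0.3]
finger_gap: 0.0259
```

```bash
python3 - <<'E'
from cell import robot
from h import *
s=robot.read_state();print({k:s[k] for k in('t','ee_pos','tool_rot','contact_force','ft_torque','finger_gap','joint_positions')})
f=robot.grab_frame('wrist'); cv2.imwrite('pics/w2.png',f['image'][:,:,::-1])
E
```

```text
{'t': 4.2, 'ee_pos': array([0.59905227, 0.2275278 , 0.34334223]), 'tool_rot': array([ 1.79902523e+02, -1.86893482e-03, -7.07253755e+01]), 'contact_force': array([-0.32793329, -0.24046511, -0.2638252 ]), 'ft_torque': array([ 0.03354959, -0.01618523, -0.01847613]), 'finger_gap': 0.02587462675391717, 'joint_positions': array([ 2.07972593e+01,  2.79556134e+01,  2.98379209e+00,  6.51256710e+01,
        7.21872996e-04, -8.84773642e+01])}
```

View pics/w2.png

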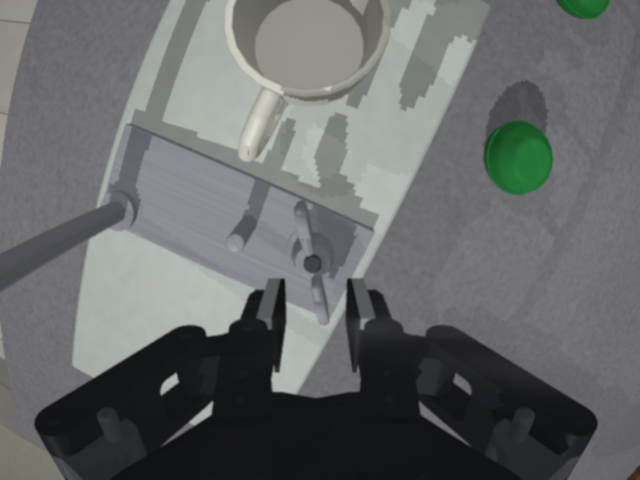

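The wings lie between the open fingertips: stub at (312,263), wing running from (300,205) to (322,322). I'm going down.

Emit:
{"method": "apply_moves", "body": {
  "series": [0.3,0.3,-15,0,0.4,0.3,0.3,-30,0,0.4,0.3,0.3,-38,0,0.4,0.3,0.3,-44,0,0.4,0.3,0.3,-47,0,0.4]
}}

```text
t: 4.88
ee_pos: [0.5997, 0.228, 0.2975]
tool_rot: [-180.0, 0.0, -70.6]
contact_force: [-0.2, 0.0, 0.3]
finger_gap: 0.0257
```

```bash
cat > look.py <<'E'
import sys
from cell import robot
from h import *
n=sys.argv[1]
s=robot.read_state();print({k:np.round(s[k],4) for k in('t','ee_pos','tool_rot','contact_force','ft_torque','finger_gap','joint_positions')})
for c in sys.argv[2:]:
    f=robot.grab_frame(c); im=f['image'][:,:,::-1]
    cv2.imwrite(f'pics/{c}{n}.png',im)
    if c=='scene': im=cv2.resize(im[130:310,400:550],None,fx=4,fy=3.3,interpolation=2);cv2.imwrite(f'pics/{c}{n}.png',im)
    if c=='top': im=cv2.resize(im[170:290,130:250],None,fx=5,fy=5,interpolation=2);cv2.imwrite(f'pics/{c}{n}.png',im)
E
python3 look.py 3 scene wrist
```

```text
{'t': np.float64(4.875), 'ee_pos': array([0.5997, 0.228 , 0.2975]), 'tool_rot': array([-179.9994,    0.    ,  -70.558 ]), 'contact_force': array([-0.1633,  0.013 ,  0.3124]), 'ft_torque': array([ 0.0433,  0.01  , -0.0002]), 'finger_gap': np.float64(0.0257), 'joint_positions': array([ 20.814 ,  29.5211,  -1.4116,  59.0668,   0.    , -88.6279])}
```

View pics/scene3.png

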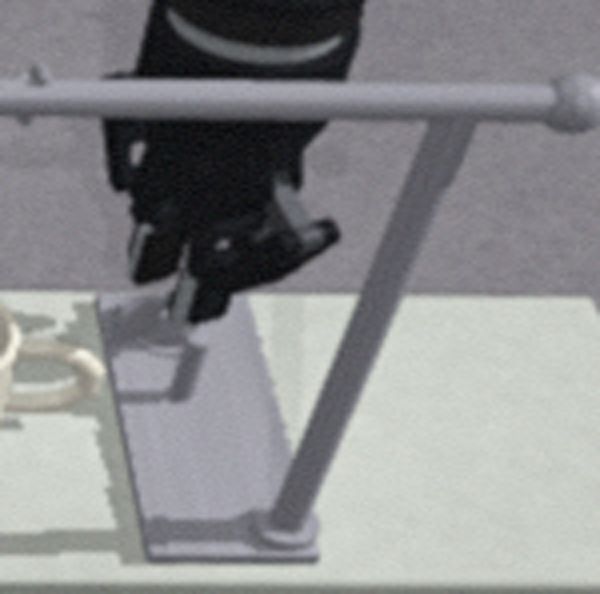

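View pics/wrist3.png

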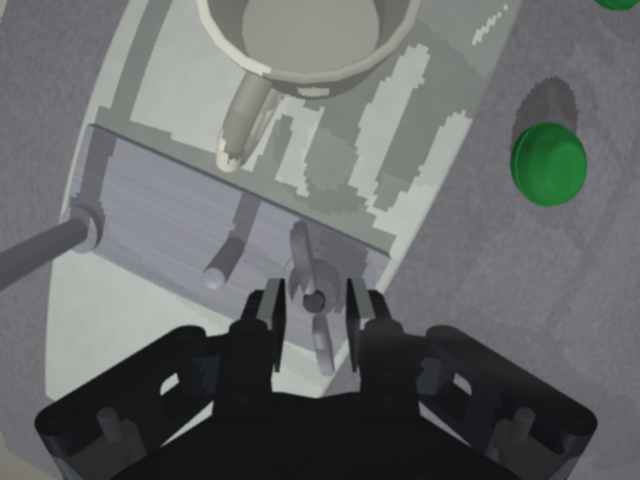

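Emit:
{"method": "apply_moves", "body": {
  "series": [0,0,0,-0.12,0.4,0,0,0,-0.24,0.4,0,0,0,-0.36,0.4,0,0,0,-0.48,0.4,0,0,0,-0.6,0.4]
}}

```text
t: 5.6
ee_pos: [0.6002, 0.2283, 0.2984]
tool_rot: [-179.9, 0.1, -105.1]
contact_force: [-0.6, 0.4, 0.2]
finger_gap: 0.0256
```

```bash
python3 look.py 4
```

```text
{'t': np.float64(5.6), 'ee_pos': array([0.6002, 0.2283, 0.2984]), 'tool_rot': array([-1.799239e+02,  9.040000e-02, -1.051462e+02]), 'contact_force': array([-0.5627,  0.4421,  0.1505]), 'ft_torque': array([ 0.1816, -0.0493,  0.0695]), 'finger_gap': np.float64(0.0256), 'joint_positions': array([ 2.08201e+01,  2.94864e+01, -1.33470e+00,  5.90642e+01,
        2.85000e-02, -5.40336e+01])}
```

Emit:
{"method": "apply_moves", "body": {
  "series": [0,0,0,-0.1,0.4,0,0,0,-0.2,0.4,0,0,0,-0.3,0.4,0,0,0,-0.4,0.4,0,0,0,-0.5,0.4]
}}

```text
t: 6.22
ee_pos: [0.5996, 0.2282, 0.2983]
tool_rot: [180.0, 0.0, -133.7]
contact_force: [-1.6, 1.2, 0.5]
finger_gap: 0.0255
```

```bash
python3 look.py 5 wrist top
```

```text
{'t': np.float64(6.225), 'ee_pos': array([0.5996, 0.2282, 0.2983]), 'tool_rot': array([ 1.799739e+02,  3.960000e-02, -1.337489e+02]), 'contact_force': array([-1.5627,  1.2272,  0.4837]), 'ft_torque': array([0.0759, 0.2885, 0.0759]), 'finger_gap': np.float64(0.0255), 'joint_positions': array([ 2.08255e+01,  2.94718e+01, -1.36690e+00,  5.91367e+01,
        4.06000e-02, -2.54257e+01])}
```

View pics/wrist5.png

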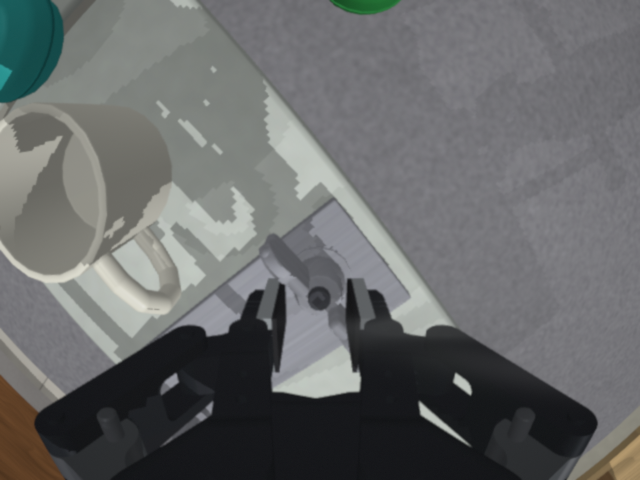

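Contact has been made and the screw is turning: torque is about 0.07 N m and the wing leads the hand by about 45°. I'll keep sweeping and watch the force as the fingers pass the stud.

Emit:
{"method": "apply_moves", "body": {
  "series": [0,0,0,-0.1,0.4,0,0,0,-0.2,0.4,0,0,0,-0.3,0.4,0,0,0,-0.4,0.4,0,0,0,-0.5,0.4]
}}

```text
t: 6.95
ee_pos: [0.599, 0.2283, 0.2982]
tool_rot: [179.9, -0.1, -162.3]
contact_force: [-3.9, 1.7, 2.5]
finger_gap: 0.0259
```

Emit:
{"method": "apply_moves", "body": {
  "series": [0,0,0,-0.1,0.4,0,0,0,-0.2,0.4,0,0,0,-0.3,0.4,0,0,0,-0.4,0.4,0,0,0,-0.5,0.4]
}}

```text
t: 7.58
ee_pos: [0.5988, 0.2287, 0.2981]
tool_rot: [179.9, -0.1, 169.1]
contact_force: [-3.6, 3.1, 2.2]
finger_gap: 0.0256
```

```bash
python3 look.py 6 wrist
```

```text
{'t': np.float64(7.575), 'ee_pos': array([0.5988, 0.2287, 0.2981]), 'tool_rot': array([ 1.798957e+02, -1.453000e-01,  1.691078e+02]), 'contact_force': array([-3.5966,  3.0574,  2.2239]), 'ft_torque': array([0.5663, 0.7862, 0.0831]), 'finger_gap': np.float64(0.0256), 'joint_positions': array([20.867 , 29.465 , -1.4098, 59.1939,  0.1651, 31.7593])}
```

View pics/wrist6.png

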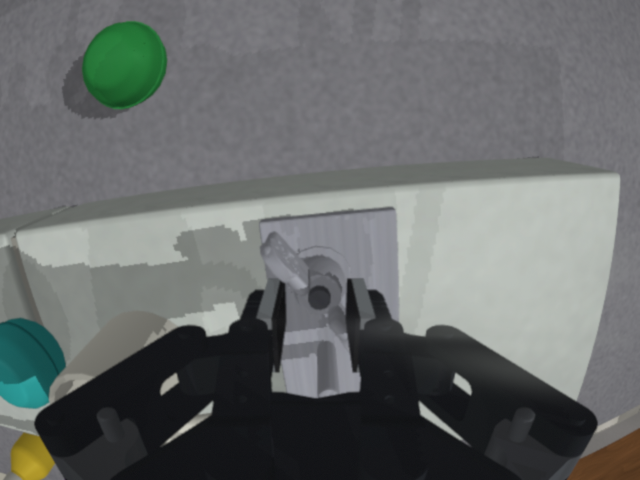

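Emit:
{"method": "apply_moves", "body": {
  "series": [0,0,0,-0.1,0.4,0,0,0,-0.2,0.4,0,0,0,-0.3,0.4,0,0,0,-0.4,0.4,0,0,0,-0.5,0.4]
}}

```text
t: 8.25
ee_pos: [0.5993, 0.2289, 0.2979]
tool_rot: [179.9, -0.1, 140.5]
contact_force: [-2.3, 3.8, 0.5]
finger_gap: 0.0258
```

Emit:
{"method": "apply_moves", "body": {
  "series": [0,0,0,-0.08,0.4,0,0,0,-0.16,0.4,0,0,0,-0.24,0.4,0,0,0,-0.32,0.4,0,0,0,-0.4,0.4]
}}

```text
t: 8.88
ee_pos: [0.5999, 0.229, 0.298]
tool_rot: [179.9, -0.1, 117.6]
contact_force: [-0.8, 3.9, -1.1]
finger_gap: 0.0257
```

```bash
python3 look.py 7 wrist
```

```text
{'t': np.float64(8.875), 'ee_pos': array([0.5999, 0.229 , 0.298 ]), 'tool_rot': array([ 1.798922e+02, -1.337000e-01,  1.176315e+02]), 'contact_force': array([-0.7505,  3.8804, -1.139 ]), 'ft_torque': array([0.7938, 0.098 , 0.0142]), 'finger_gap': np.float64(0.0257), 'joint_positions': array([20.8602, 29.5061, -1.3578, 59.0448,  0.1454, 83.229 ])}
```

View pics/wrist7.png

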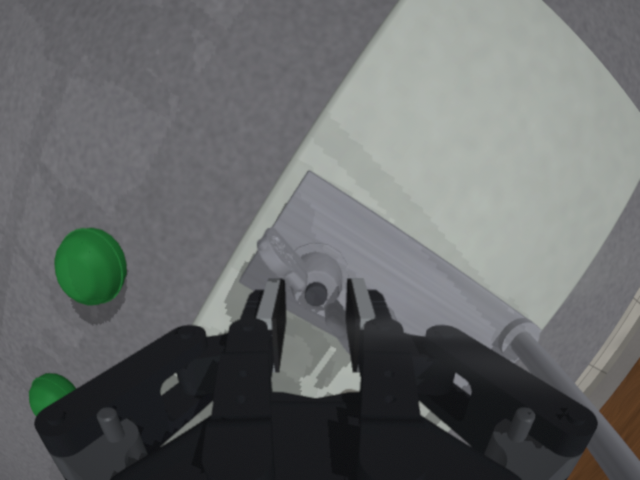

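Emit:
{"method": "apply_moves", "body": {
  "series": [0,0,0,-0.06,0.4,0,0,0,-0.12,0.4,0,0,0,-0.18,0.4,0,0,0,-0.24,0.4,0,0,0,-0.3,0.4]
}}

```text
t: 9.55
ee_pos: [0.6003, 0.2288, 0.2981]
tool_rot: [179.9, -0.1, 100.5]
contact_force: [0.6, 3.4, -0.1]
finger_gap: 0.026
```

Emit:
{"method": "apply_moves", "body": {
  "series": [0,0,0,-0.06,0.4,0,0,0,-0.12,0.4,0,0,0,-0.18,0.4,0,0,0,-0.24,0.4,0,0,0,-0.3,0.4]
}}

```text
t: 10.18
ee_pos: [0.6002, 0.2285, 0.2981]
tool_rot: [179.9, -0.1, 83.3]
contact_force: [0.3, 1.6, -0.1]
finger_gap: 0.0256
```

```bash
python3 look.py 8 wrist top
```

```text
{'t': np.float64(10.175), 'ee_pos': array([0.6002, 0.2285, 0.2981]), 'tool_rot': array([ 1.799231e+02, -1.073000e-01,  8.329420e+01]), 'contact_force': array([ 0.2637,  1.5994, -0.0914]), 'ft_torque': array([0.6411, 0.0355, 0.0538]), 'finger_gap': np.float64(0.0256), 'joint_positions': array([ 2.083050e+01,  2.950690e+01, -1.340300e+00,  5.903490e+01,
        5.960000e-02,  1.175364e+02])}
```

View pics/wrist8.png

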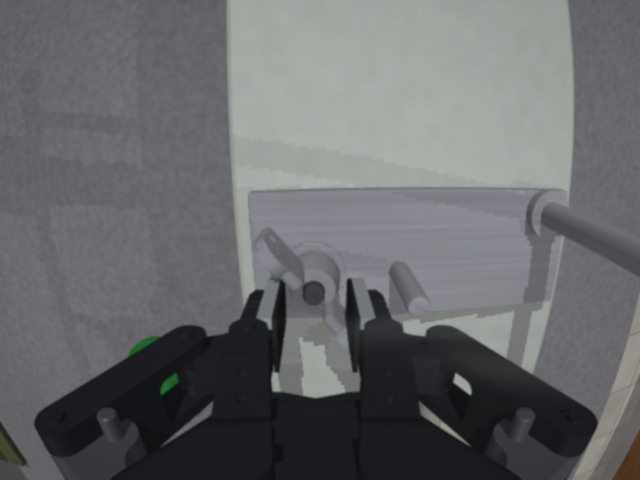

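The stud is past and clear, with its top at (418,303). I'll go on gently towards the stop.

Emit:
{"method": "apply_moves", "body": {
  "series": [0,0,0,-0.06,0.4,0,0,0,-0.12,0.4,0,0,0,-0.18,0.4,0,0,0,-0.24,0.4,0,0,0,-0.3,0.4]
}}

```text
t: 10.9
ee_pos: [0.6, 0.2282, 0.2981]
tool_rot: [180.0, -0.1, 66.1]
contact_force: [-0.2, 1.7, 0.8]
finger_gap: 0.0259
```

Emit:
{"method": "apply_moves", "body": {
  "series": [0,0,0,-0.04,0.4,0,0,0,-0.08,0.4,0,0,0,-0.12,0.4,0,0,0,-0.16,0.4,0,0,0,-0.2,0.4]
}}

```text
t: 11.52
ee_pos: [0.5998, 0.2281, 0.298]
tool_rot: [180.0, -0.0, 54.7]
contact_force: [-1.5, 3.1, 0.2]
finger_gap: 0.0256
```

```bash
python3 look.py 9 wrist; python3 - <<'E'
import cv2
im=cv2.imread('pics/wrist9.png');cv2.imwrite('pics/wrist9c.png',cv2.resize(im[150:350,210:450],None,fx=3,fy=3,interpolation=2))
E
```

```text
{'t': np.float64(11.525), 'ee_pos': array([0.5998, 0.2281, 0.298 ]), 'tool_rot': array([ 1.799998e+02, -4.160000e-02,  5.466300e+01]), 'contact_force': array([-1.5165,  3.0995,  0.1579]), 'ft_torque': array([0.4801, 0.1679, 0.0674]), 'finger_gap': np.float64(0.0256), 'joint_positions': array([ 2.08200e+01,  2.94943e+01, -1.37420e+00,  5.90968e+01,
        2.30000e-02,  1.46157e+02])}
```

View pics/wrist9c.png

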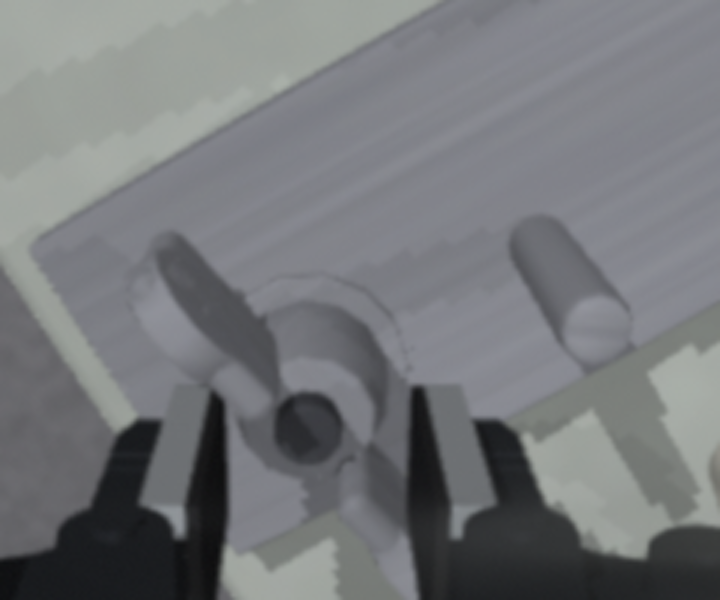

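```bash
python3 - <<'E'
from cell import robot
from h import *
f=robot.grab_frame('wrist')
for u,v,z in[(262,232,.134),(256,247,.134)]:
    p=wray(f,u,v,z);print(p,np.degrees(np.arctan2(p[1]-.2279,p[0]-.5997)),np.hypot(p[1]-.2279,p[0]-.5997))
print(wray(f,210+308/3,150+428/3,.125))
E
```

```text
[0.60330261 0.26477355 0.134     ] 84.41980575796433 0.037049124232548955
[0.59781693 0.26145531 0.134     ] 93.21197940817919 0.033608110555248615
[0.60173423 0.23030998 0.125     ]
```

Emit:
{"method": "apply_moves", "body": {
  "series": [0,0,0,-0.02,0.4,0,0,0,-0.04,0.4,0,0,0,-0.06,0.4,0,0,0,-0.08,0.4,0,0,0,-0.1,0.4]
}}

```text
t: 12.25
ee_pos: [0.5997, 0.2279, 0.2978]
tool_rot: [180.0, 0.0, 48.7]
contact_force: [-0.7, 1.4, 1.6]
finger_gap: 0.0258
```

```bash
python3 look.py 10
```

```text
{'t': np.float64(12.25), 'ee_pos': array([0.5997, 0.2279, 0.2978]), 'tool_rot': array([1.799975e+02, 1.000000e-04, 4.873450e+01]), 'contact_force': array([-0.6721,  1.4267,  1.5834]), 'ft_torque': array([0.4475, 0.1724, 0.0155]), 'finger_gap': np.float64(0.0258), 'joint_positions': array([ 2.081240e+01,  2.950380e+01, -1.395200e+00,  5.909990e+01,
       -2.200000e-03,  1.520779e+02])}
```

Emit:
{"method": "apply_moves", "body": {
  "series": [0,0,0,-0.01,0.4,0,0,0,-0.02,0.4,0,0,0,-0.03,0.4,0,0,0,-0.04,0.4,0,0,0,-0.05,0.4]
}}

```text
t: 12.88
ee_pos: [0.5996, 0.2279, 0.2977]
tool_rot: [-180.0, 0.0, 45.9]
contact_force: [-2.1, 1.5, 3.3]
finger_gap: 0.0255
```

```bash
python3 look.py 11 wrist;python3 - <<'E'
import cv2
im=cv2.imread('pics/wrist11.png');cv2.imwrite('pics/wrist11c.png',cv2.resize(im[150:350,210:450],None,fx=3,fy=3,interpolation=2))
E
```

```text
{'t': np.float64(12.875), 'ee_pos': array([0.5996, 0.2279, 0.2977]), 'tool_rot': array([-1.799963e+02,  1.320000e-02,  4.590080e+01]), 'contact_force': array([-2.1487,  1.5045,  3.2576]), 'ft_torque': array([0.3612, 0.3541, 0.031 ]), 'finger_gap': np.float64(0.0255), 'joint_positions': array([ 2.08118e+01,  2.95081e+01, -1.40250e+00,  5.91029e+01,
       -2.20000e-03,  1.54911e+02])}
```

View pics/wrist11c.png

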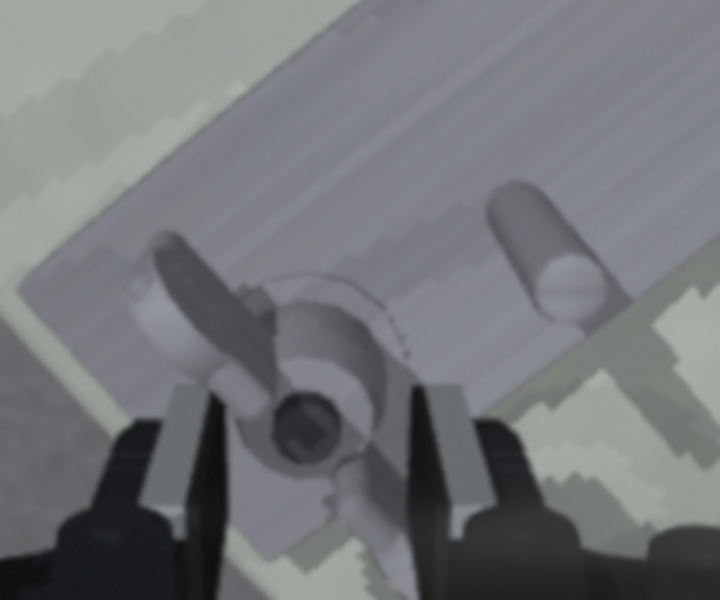

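Emit:
{"method": "apply_moves", "body": {
  "series": [0,0,0,-0.01,0.4,0,0,0,-0.02,0.4,0,0,0,-0.03,0.4,0,0,0,-0.04,0.4,0,0,0,-0.05,0.4]
}}

```text
t: 13.55
ee_pos: [0.5996, 0.228, 0.2977]
tool_rot: [-180.0, 0.0, 43.1]
contact_force: [-2.4, 1.3, 3.0]
finger_gap: 0.0257
```

```bash
python3 look.py 12
```

```text
{'t': np.float64(13.55), 'ee_pos': array([0.5996, 0.228 , 0.2977]), 'tool_rot': array([-1.799918e+02,  1.400000e-02,  4.305080e+01]), 'contact_force': array([-2.3783,  1.289 ,  2.9751]), 'ft_torque': array([0.316 , 0.5531, 0.2645]), 'finger_gap': np.float64(0.0257), 'joint_positions': array([ 2.081570e+01,  2.950720e+01, -1.402000e+00,  5.910690e+01,
        2.300000e-03,  1.577649e+02])}
```

Emit:
{"method": "apply_moves", "body": {
  "series": [0,0,0,-0.01,0.4,0,0,0,-0.02,0.4,0,0,0,-0.03,0.4,0,0,0,-0.03,0.4,0,0,0,-0.03,0.4]
}}

```text
t: 14.18
ee_pos: [0.5996, 0.228, 0.2977]
tool_rot: [-180.0, 0.0, 41.4]
contact_force: [-3.4, 0.9, 4.3]
finger_gap: 0.0257
```

```bash
python3 look.py 13 wrist;python3 - <<'E'
import cv2
im=cv2.imread('pics/wrist13.png');cv2.imwrite('pics/wrist13c.png',cv2.resize(im[150:350,210:450],None,fx=3,fy=3,interpolation=2))
E
```

```text
{'t': np.float64(14.175), 'ee_pos': array([0.5996, 0.228 , 0.2977]), 'tool_rot': array([-1.799919e+02,  1.270000e-02,  4.136880e+01]), 'contact_force': array([-3.4226,  0.866 ,  4.3229]), 'ft_torque': array([0.2116, 0.6904, 0.5051]), 'finger_gap': np.float64(0.0257), 'joint_positions': array([ 2.081570e+01,  2.950690e+01, -1.400100e+00,  5.910780e+01,
        3.100000e-03,  1.594469e+02])}
```

View pics/wrist13c.png

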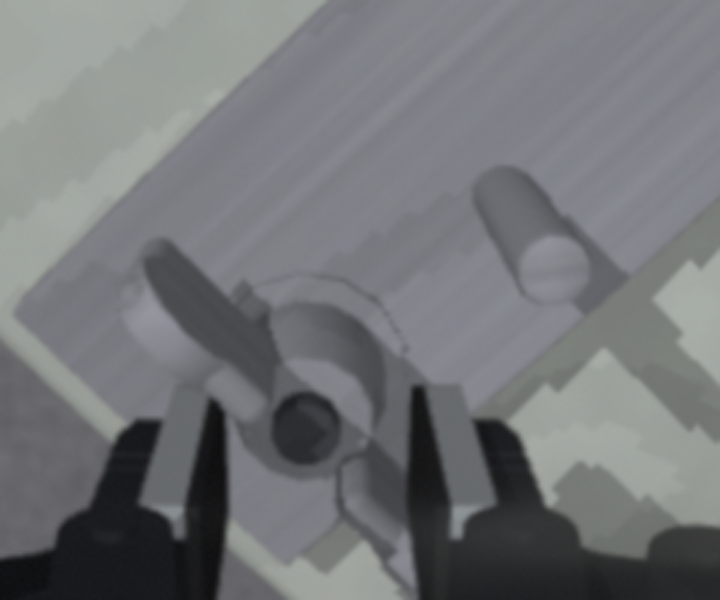

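The torque climbed from 0.03 to 0.26 to 0.50 N m over the last few degrees, and the wings stopped following the hand, so this is the stop. I'll back the fingers off and lift away.

Emit:
{"method": "apply_moves", "body": {
  "series": [0,0,0,0.08,0.4,0,0,0,0.2,0.4,0,0,0,0.35,0.4,0,0,0,0.5,0.4,0,0,0,0.5,0.4]
}}

```text
t: 14.85
ee_pos: [0.6003, 0.2276, 0.2972]
tool_rot: [179.9, 0.0, 69.8]
contact_force: [-0.2, -0.8, 0.4]
finger_gap: 0.0258
```

Emit:
{"method": "apply_moves", "body": {
  "series": [0,0,10,0,0.4,0,0,30,0,0.4,0,0,50,0,0.4,0,0,70,0,0.4,0,0,70,0,0.4]
}}

```text
t: 15.48
ee_pos: [0.6005, 0.2282, 0.3701]
tool_rot: [179.8, -0.2, 69.9]
contact_force: [0.2, 1.0, 0.4]
finger_gap: 0.0253
```

```bash
python3 look.py 14 wrist
```

```text
{'t': np.float64(15.475), 'ee_pos': array([0.6005, 0.2282, 0.3701]), 'tool_rot': array([ 1.797736e+02, -1.707000e-01,  6.991570e+01]), 'contact_force': array([0.2385, 1.0426, 0.4054]), 'ft_torque': array([-0.016 ,  0.0357,  0.0637]), 'finger_gap': np.float64(0.0253), 'joint_positions': array([ 2.080770e+01,  2.725080e+01,  5.844400e+00,  6.831070e+01,
       -1.910000e-02,  1.308923e+02])}
```

View pics/wrist14.png

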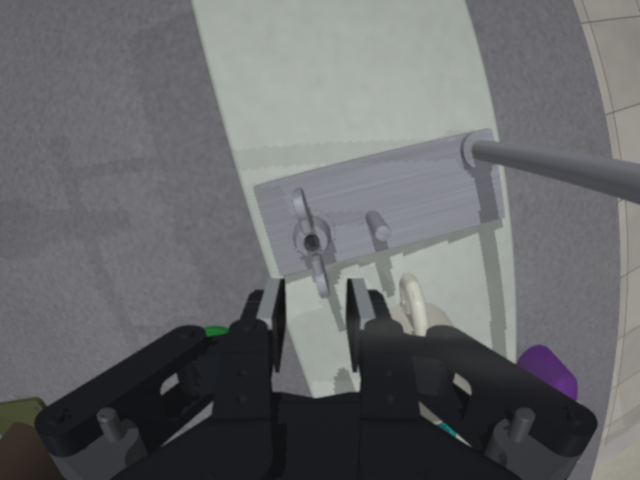

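The wings now lie square across the foot plate, in line with the rail: stub at (312,242), wing ends at (298,190) and (323,295). Next I'll withdraw towards the robot and check from above.

Emit:
{"method": "apply_moves", "body": {
  "series": [-10,0,30,0,0.4,-45,-10,45,0,0.4,-90,-20,50,0,0.4,-140,-30,50,0,0.4,-190,-40,50,0,0.4]
}}

```text
t: 16.15
ee_pos: [0.408, 0.1874, 0.4167]
tool_rot: [-179.9, 0.1, 69.9]
contact_force: [-0.2, 0.8, 0.4]
finger_gap: 0.0255
```

Emit:
{"method": "apply_moves", "body": {
  "series": [-30,-50,0,0,0.4,-30,-100,0,0,0.4,-30,-100,0,0,0.4,-30,-100,0,0,0.4,-30,-100,0,0,0.4]
}}

```text
t: 16.77
ee_pos: [0.38, 0.0888, 0.4174]
tool_rot: [-180.0, 0.0, 70.1]
contact_force: [1.5, 0.1, 0.0]
finger_gap: 0.0259
```

```bash
python3 - <<'E'
from cell import robot
from h import *
s=robot.read_state();print(s['t'],s['ee_pos'],s['contact_force'],s['joint_vel'].round(2))
f=robot.grab_frame('top');im=f['image'][:,:,::-1];cv2.imwrite('pics/top15.png',im);cv2.imwrite('pics/top15c.png',cv2.resize(im[170:290,130:250],None,fx=5,fy=5,interpolation=2))
f=robot.grab_frame('scene');im=f['image'][:,:,::-1];cv2.imwrite('pics/scene15.png',im)
E
```

```text
16.775 [0.38003969 0.0887658  0.41736013] [1.47164973 0.06529634 0.0169147 ] [ 0.31  0.08  0.19  0.17 -0.15 -0.16]
```

View pics/top15c.png

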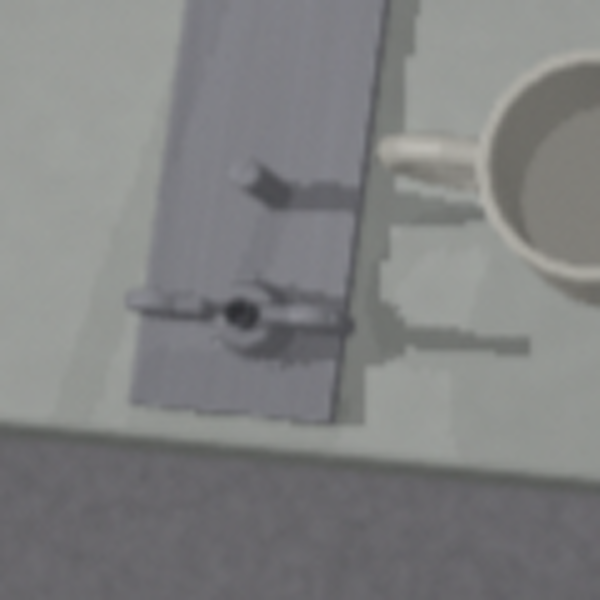

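View pics/scene15.png

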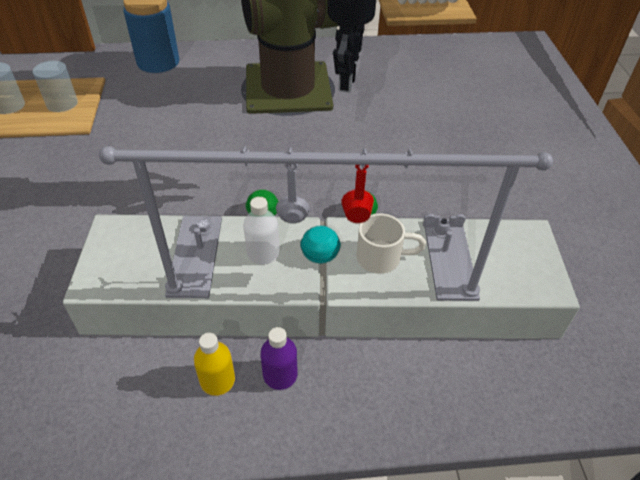

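View pics/top15.png

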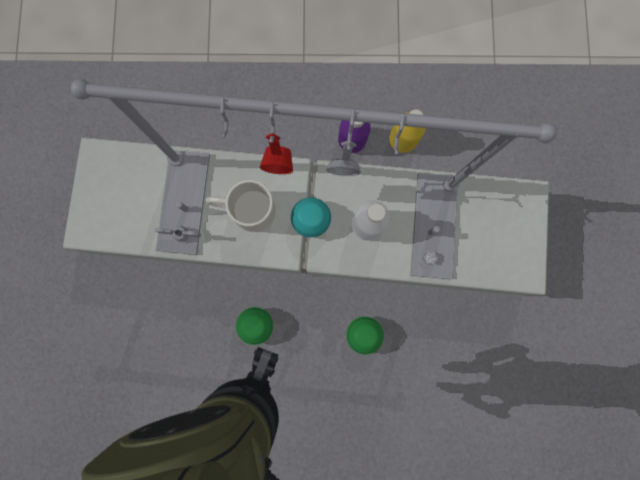

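Seen from above, the wings run from (130,300) to (350,323) in the crop, a 6.0° slope. The ledge's front edge slopes 5.2°, so they are in line. Everything else is where it was, and the hand is clear.

```bash
python3 - <<'E'
from cell import robot
print(robot.finish_job())
E
```

```text
the job is handed in; nothing more can be done
None
```

The wing screw is tight against its stop with its wings in line with the rail, and I handed the job in at about 17 s of the 54 s allowed.

- **Turning:** The wings started at about 120° in the world frame, roughly 215° short of tight. I set the part-open fingertips either side of the hub and swept them clockwise in one continuous stroke. The push was light, at 0.1 N m or less and about 5 N.
- **At the stop:** The torque rose to about 0.26 N m and then 0.5 N m, higher than I needed to prove the stop. I backed off at once and lifted clear.
- **Last checks:** In the final top view the wings slope about 6.0° and the ledge edge 5.2°, which is within what I can read off the picture. The bottle, case, mug, scoop, spoon and look-alikes are where they started. The hand is clear, and the remaining force reading of about 1.5 N is sensor noise. No check failed or disagreed.

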